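# Push the proofing box's spring clips home and tug-test them

## Task

The lid is on the proofing box, but its two push-on spring clips with the red tabs are only half on. Push each clip straight in over the rim until it has clicked behind the lid's ridge, and tug each one straight back outward with about 12 N (never more than 25 N) for about a second to confirm that it is held, testing the one on the robot's left before the one on the right. Leave both clips home and the lid seated, and do not disturb the other things on the island.

Things in the scene. Friction and masses are not known exactly. Their poses are not given: they have to be found in the camera images.
- proof_box: White plastic proofing box, fixed to the island. Tub 124 mm (its x) by 172 mm (its y), 85 mm high, with a rim ledge 150 x 220 mm, 7 mm thick, at its top. Origin: centre of the underside; z up, x away from the robot, y along its length to the robot's left.
- lid: Blue-grey lid lying loose on the rim: plate 150 x 220 x 6 mm, its top 91 mm over the island, with a plug skirt in the tub (0.8 mm play each way), about 350 g. Origin: centre of the plate's underside, 85 mm over the box's underside when seated; axes as the box's. 18 mm in from each end a ridge 52 mm wide, 3 mm high runs across it: gentle slope outside, steep face inside.
- clip_left (a joint): The left spring clip, a steel U 52 mm wide on the box's +y end, sliding along the box's y. In m: 0 = fully in, at its stop, growing to 0.024 as it slides out (+y); drag 1 N. Going in, the catch meets the ridge near 0.011, takes about 10 N to climb it and snaps behind the crest near 0.004. Once snapped, a pull outward moves it only to about 0.002; there it holds over 25 N.
- clip_left_tab (a point): Centre of the left clip's upright red thumb tab: 50 mm wide along the box's x, 6 mm thick along y, 34 mm tall, its top 17 mm above this point; this point is 124 mm over the island and moves with the clip. The clip's steel top plate, 10.5 mm above the lid, reaches 34 mm inboard from the tab; above it both faces of the tab are free.
- catch_left: The left clip's catch: a steel bar 6 mm thick, 46 mm long, sprung downward under the clip's top plate, 25.5 mm inboard of the tab's middle. Origin: its centre. It rises up to 3 mm as it rides over the lid's ridge.
- clip_right (a joint): The right spring clip, a steel U 52 mm wide on the box's -y end, sliding along the box's y. In m: 0 = fully in, at its stop, growing to 0.024 as it slides out (-y); drag 1 N. Going in, the catch meets the ridge near 0.011, takes about 10 N to climb it and snaps behind the crest near 0.004. Once snapped, a pull outward moves it only to about 0.002; there it holds over 25 N.
- clip_right_tab (a point): Centre of the right clip's upright red thumb tab: 50 mm wide along the box's x, 6 mm thick along y, 34 mm tall, its top 17 mm above this point; this point is 124 mm over the island and moves with the clip. The clip's steel top plate, 10.5 mm above the lid, reaches 34 mm inboard from the tab; above it both faces of the tab are free.
- catch_right: The right clip's catch: a steel bar 6 mm thick, 46 mm long, sprung downward under the clip's top plate, 25.5 mm inboard of the tab's middle. Origin: its centre. It rises up to 3 mm as it rides over the lid's ridge.
- banneton: Bystander: an oval wicker banneton 230 x 140 x 75 mm, loose. Origin: centre of its underside.
- bowl: Bystander: a round grey silicone bowl 160 mm across, 70 mm high, loose. Origin: centre of its underside.
- rolling_pin: Bystander: a wooden rolling pin 375 mm long, 50 mm thick, lying across beyond the box, loose. Origin: centre of its underside.
- sugar_pot: Bystander: a blue ceramic sugar pot 94 mm across, 113 mm high, loose. Origin: centre of its underside.
- salt_jar: Bystander: an amber glass jar with a wooden cap, 68 mm across, 100 mm high, loose. Origin: centre of its underside.
- scraper: Bystander: a flat steel bench scraper 105 x 125 mm, 16 mm high at its wooden grip, loose. Origin: centre of its underside.

How it is judged (in metres and radians):
On the way, in this order (a step that is already met when the one before it is completed fails the run):
1. the left clip is home and is tugged outward so that its catch bears on the lid's ridge with more than 8 N for half a second (value of joint clip_left below 0.0035 m and contact force between catch_left and lid above 8 N), for 0.5 s.
2. then the right clip is home and is tugged the same way (value of joint clip_right below 0.0035 m and contact force between catch_right and lid above 8 N), for 0.5 s.
At the end, for the whole second after the job is handed in: Both clips are snapped home (each less than 3.5 mm from its stop) and the lid lies seated on the rim (within 2.5 mm in height, level) (value of joint each of clip_left, clip_right below 0.0035 m and z of lid in the frame of proof_box between 0.0825 and 0.0875 m and angle between lid's own z axis and vertical below 0.03 rad); the robot touches nothing.
It fails at once if a clip that is home is tugged with more than 25 N ((value of joint clip_left below 0.0035 m and contact force between catch_left and lid above 25 N) or (value of joint clip_right below 0.0035 m and contact force between catch_right and lid above 25 N)).
It fails at once if the lid is lifted more than 8 mm off the rim (z of lid in the frame of proof_box above 0.093 m).
It fails at once if a bystander is moved more than 30 mm (distance of any of banneton, bowl, rolling_pin, sugar_pot, salt_jar, scraper from where it was at the start of the episode above 0.03 m).
It also fails if it takes over 64 s, if anything falls off the work surface, if the arm or the gripper's body presses on something with over 40 N, if the wrist force passes 120 N, or if a joint passes its speed limit or range.

## Robot

A 6-joint arm with a two-finger parallel gripper is mounted at the origin on the work surface. World frame = base frame: x ahead of the robot, y to its left, z up, the work surface at z = 0. Lengths are in mm, angles in degrees, forces in N, time in s.
With the tool pointing down it reaches from about 300 to 850 mm from the base axis. Payload 4.2 kg.
Tool frame: the origin (TCP) lies midway between the tips of the shut fingers; the grasp point (between the pads) lies 19 mm behind it (env.grip_depth is the distance from the TCP to the grasp point, in mm); z points along the fingers, y is the line along which they close (so a half turn about z gives the same grasp; the last joint's range is limited). The gripper opens to 91 mm and grips with 3 to 60 N. Pads are 32 mm wide; open, the fingers measure 118 mm over their backs; the gripper's body (76 mm by 178 mm) begins 60 mm behind the grasp point.
Start: joints at [-75.573, 18.312, 89.639, -0, 72.044, -1.146], TCP at [154.37, -553.907, 213.976] pointing down, gripper open.
Joint ranges: [-177.97, 177.97], [-48.28, 115.42], [12.27, 149.76], [-77.06, 257.06], [2.81, 150.46], [-146.56, 146.56]. Speed limits (degrees/s): [147.25, 147.25, 180, 180, 180, 180].

## Interface

Orientations are given as [roll, pitch, yaw] about the fixed x, y, z axes, in that order (R = Rz(yaw) Ry(pitch) Rx(roll)).
In Python, from workcell import env, eyes gives the robot as it stands.
- The arm moves only by the tool send_rows, never from a script. Its argument "motion" is a list of rows, each a list of 7 numbers: the shift along the world's x, y, z normalised to -1 to 1, where 1 is 0.5 m, then the turn, a rotation vector about the world's x, y, z normalised to -1 to 1, where 1 is 60 degrees, then the opening, from -1 (shut) to 1 (fully open). A call has 1 to 20 rows; each row is the pose to reach, as a shift and turn from the pose commanded when the call began; what a row does not reach only later rows make up. A row lasts 1/8 s, in which the tool goes at most 62.5 mm and 10.7 degrees, less where a joint would pass 70% of its speed; a pose out of reach is approached as far as the arm can. A call with a number of a shift or a turn outside -1 to 1 is refused whole. A call with a gripper value outside its range is refused whole. The fingers move at their own pace and stop on an object; "squeeze" is the grip in N (left out, the last holds). Time passes only in rows, so rows that repeat a pose let the fingers close. It gives the time, the measured TCP pose, the force, the opening and the grip force at its end, in the units of the state.
- env.state(): the state, without advancing time (a new reading comes with each control period).
- eyes.grab_frame(name): name is "side" or "top"; returns a dict with "pixels" (420x560x3 uint8, red, green, blue), "depth" (420x560 float32, mm along the optical axis (not along the pixel's ray), 0 where there is no reading), "fx", "fy", "cx", "cy" (pixels), "R" (3x3) and "t" (3): a world point X has camera coordinates R X + t. Camera axes: x right, y down, z forward; pixel columns grow to the right and rows downward; lengths in mm; the calibration is good to about 2 mm. A picture is of the moment at which its call begins.
- env.job_done(): hands the job in; it is judged then, once.
The state is a dict: "time_s": time; "qpos": joint angles; "qvel": joint speeds; "effort": joint torques, N m; "ee_pos": TCP position; "ee_rot": TCP orientation; "force": force on the tool from outside, world axes, zero at the start; "torque": the same for the moment, N m; "gripper_width": finger opening in mm; "gripper_force": force on a finger pad.
Only numpy, scipy, OpenCV 4.12 (cv2) and the standard library are available. Lean on these libraries where they do the work, as an engineer would, in place of code of your own. Each camera call takes 0.05 s, during which the arm holds its last target. There are 200 camera calls.

## Working session

There is one attempt and no reset: what is moved stays moved. The work goes in short steps, Python scripts to look and compute and a tool call to move; the robot and the scene stay as the last step left them, time stands still between calls to the robot, and variables do not carry over. Pictures are saved under pics/ and viewed, at most 10 in all, crops included, and the job is handed in when it is done.

Besides the shell and the picture viewer there is one more tool, called after ">>>" in YAML: its name, and indented under it one key for each argument. send_rows: Moves the arm, as the interface text tells. Its arguments: {"type":"object","properties":{"motion":{"type":"array"},"squeeze":{"type":"number"}},"required":["motion"]}

```bash
mkdir -p pics
cat > h.py <<'E'
import numpy as np, cv2
from workcell import env, eyes
def save(f,n): cv2.imwrite('pics/'+n, cv2.cvtColor(f['pixels'],cv2.COLOR_RGB2BGR))
def pts(f):
    d=f['depth']; v,u=np.indices(d.shape)
    c=np.stack([(u-f['cx'])/f['fx']*d,(v-f['cy'])/f['fy']*d,d],-1)
    return (c-f['t'])@np.asarray(f['R'])  # R^T (c-t)
def red(f):
    h=cv2.cvtColor(f['pixels'],cv2.COLOR_RGB2HSV)
    return (((h[...,0]<8)|(h[...,0]>172))&(h[...,1]>130)&(h[...,2]>70)).astype(np.uint8)
def tabs(f):
    P=pts(f); n,l,s,c=cv2.connectedComponentsWithStats(red(f))
    for i in range(1,n):
        if s[i,4]<30: continue
        m=(l==i)&(f['depth']>0); Q=P[m]; 
        if len(Q)==0: continue
        T=Q[Q[:,2]>Q[:,2].max()-6]
        print('px',c[i].round(),s[i],'zmax',Q[:,2].max().round(1),'top mean',T.mean(0).round(1),'rect',cv2.minAreaRect(T[:,:2].astype(np.float32)), 'lo',Q.min(0).round(),'hi',Q.max(0).round())
E
python3 - <<'E'
from h import *
print(env.state())
for n in('top','side'):
    f=eyes.grab_frame(n); save(f,n+'0.png'); print(n,np.asarray(f['R']).round(2).tolist(),f['t'],f['fx']); tabs(f)
E
```

```text
{'time_s': 0.0, 'qpos': array([-7.55740300e+01,  1.83503633e+01,  8.97070687e+01, -1.18721268e-03,
        7.20433101e+01, -1.14618608e+00]), 'qvel': array([-0.02567726, -0.05253201,  0.17525359,  0.03017582, -0.03991895,
       -0.02030804]), 'effort': array([ 9.80095174e-04, -4.12470317e+01, -2.31970650e+01,  7.26644299e-02,
        4.53802804e-02, -1.23509567e-04]), 'ee_pos': array([ 154.22423333, -553.40115553,  213.12860083]), 'ee_rot': array([-1.79899256e+02, -8.86668251e-04,  1.55725223e+01]), 'force': array([ 0.49132477, -0.00305965,  0.50673396]), 'torque': array([ 0.01589058, -0.02335314, -0.00693684]), 'gripper_force': 0.0, 'gripper_width': 90.97926651386751}
top [[0.03, -1.0, 0.02], [-1.0, -0.03, -0.05], [0.05, -0.02, -1.0]] [ -41.67003246  536.28929375 1135.67986151] 397.28294198188723
px [307. 209.] [306 200   3  18  33] zmax 144.4 top mean [ 545.2 -101.7  140.9] rect ((545.0833129882812, -101.55604553222656), (44.135009765625, 3.9008913040161133), 5.7544684410095215) lo [ 523. -105.  133.] hi [567. -99. 144.]
px [205. 215.] [204 207   3  18  39] zmax 144.6 top mean [520.1 159.8 141.4] rect ((519.0311279296875, 160.21099853515625), (43.90566635131836, 4.414669990539551), 7.240576267242432) lo [497. 156. 131.] hi [541. 164. 145.]
side [[-0.84, -0.54, -0.02], [-0.32, 0.54, -0.78], [0.43, -0.65, -0.63]] [ 455.10705381  247.08163707 1188.10441807] 460.7547478055957
px [256. 234.] [248 231  16   7  31] zmax 140.8 top mean [521.  162.8 137.7] rect ((521.8900146484375, 162.81314086914062), (45.11345672607422, 8.428175926208496), 4.012185573577881) lo [499. 158. 135.] hi [545. 168. 141.]
```

View pics/top0.png

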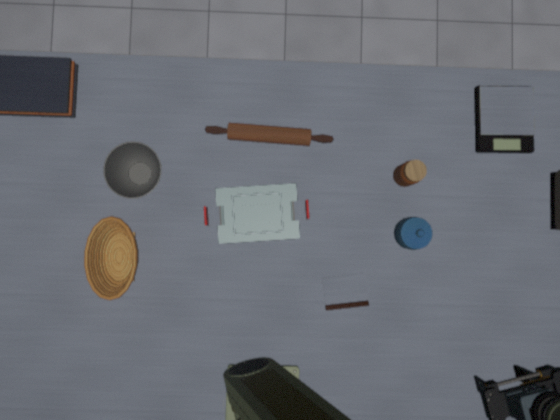

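View pics/side0.png

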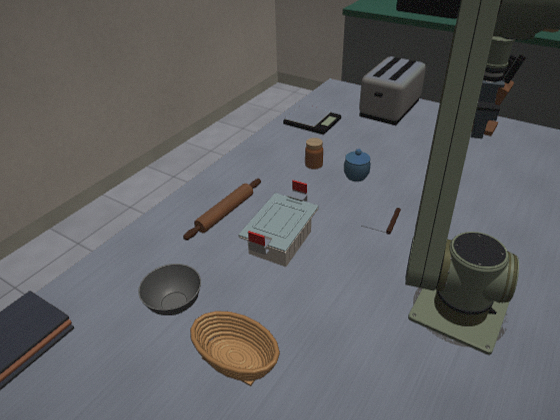

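>>> send_rows:
  motion:
    - [0.412, 0.808, 0, 0, 0, -0.177, 0.1]
    - [0.412, 0.808, 0, 0, 0, -0.177, 0.1]
    - [0.412, 0.808, 0, 0, 0, -0.177, 0.1]
    - [0.412, 0.808, 0, 0, 0, -0.177, 0.1]
    - [0.412, 0.808, 0, 0, 0, -0.177, 0.1]
    - [0.412, 0.808, 0, 0, 0, -0.177, 0.1]
    - [0.412, 0.808, 0, 0, 0, -0.177, 0.1]
    - [0.412, 0.808, 0, 0, 0, -0.177, 0.1]
    - [0.412, 0.808, 0, 0, 0, -0.177, 0.1]
  squeeze: 20

```text
time_s: 1.23
ee_pos: [360.5, -148.9, 213.8]
ee_rot: [-180.0, 0.0, 5.1]
force: [0.4, 0.1, 0.8]
gripper_width: 50.2
gripper_force: 0.0
```

>>> send_rows:
  motion:
    - [0.32, 0.62, 0, 0, 0, 0, 0.1]
    - [0.32, 0.62, 0, 0, 0, 0, 0.1]
    - [0.32, 0.62, 0, 0, 0, 0, 0.1]
    - [0.32, 0.62, 0, 0, 0, 0, 0.1]
    - [0.32, 0.62, 0, 0, 0, 0, 0.1]
    - [0.32, 0.62, 0, 0, 0, 0, 0.1]
    - [0.32, 0.62, 0, 0, 0, 0, 0.1]
    - [0.32, 0.62, 0, 0, 0, 0, 0.1]
    - [0.32, 0.62, 0, 0, 0, 0, 0.1]

```text
time_s: 2.35
ee_pos: [520.0, 158.4, 214.0]
ee_rot: [180.0, 0.0, 4.8]
force: [0.1, 0.1, -0.5]
gripper_width: 50.0
gripper_force: 0.0
```

Run:
```python
from h import *
for n in('top','side'):
    f=eyes.grab_frame(n); save(f,n+'1.png'); tabs(f)
    if n=='side': cv2.imwrite('pics/side1c.png',cv2.resize(cv2.cvtColor(f['pixels'],cv2.COLOR_RGB2BGR)[120:290,190:390],None,fx=3,fy=3))
s=env.state(); print(s['ee_pos'],s['ee_rot'],s['force'],s['qpos'])
```

```text
px [307. 209.] [306 200   3  18  33] zmax 144.8 top mean [ 545.1 -101.5  141. ] rect ((545.0499267578125, -101.67826080322266), (44.19188690185547, 3.8100132942199707), 5.97713565826416) lo [ 523. -105.  131.] hi [567. -98. 145.]
px [302. 186.] [293 181  14  12  37] zmax 140.1 top mean [ 543.1 -100.9  137.2] rect ((544.6661376953125, -101.62550354003906), (44.8415412902832, 8.266706466674805), 3.7346608638763428) lo [ 521. -107.  109.] hi [567. -95. 140.]
px [258. 236.] [248 231  17  15  43] zmax 141.1 top mean [519.6 162.7 138.1] rect ((522.1853637695312, 162.69754028320312), (45.721561431884766, 9.324027061462402), 4.804504871368408) lo [494. 128. 103.] hi [548. 167. 141.]
[520.14073062 158.86617036 214.26736062] [ 1.79987727e+02 -1.24762088e-02  4.85658123e+00] [-0.76432318 -0.17641979 -0.08134472] [ 1.57814848e+01  1.54904167e+01  9.36706393e+01 -1.52611604e-02
  7.08290206e+01  1.00929915e+02]
```

View pics/side1c.png

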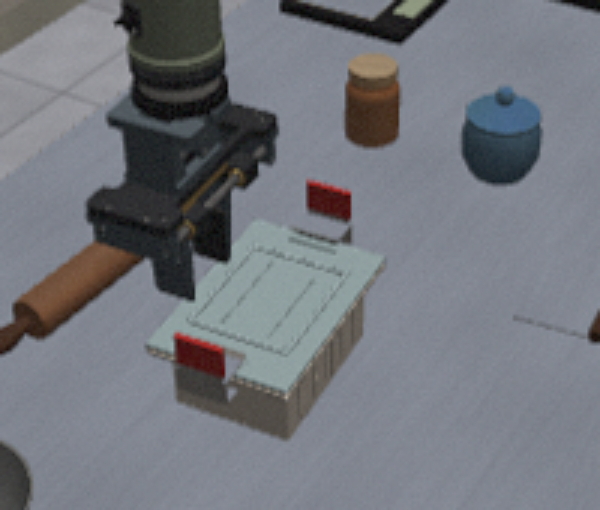

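>>> send_rows:
  motion:
    - [0.001, 0.002, -0.1, 0, 0, 0, 0.1]
    - [0.001, 0.002, -0.16, 0, 0, 0, 0.1]
    - [0.001, 0.002, -0.19, 0, 0, 0, 0.1]
    - [0.001, 0.002, -0.202, 0, 0, 0, 0.1]
    - [0.001, 0.002, -0.202, 0, 0, 0, 0.1]
    - [0.001, 0.002, -0.202, 0, 0, 0, 0.1]

```text
time_s: 3.2
ee_pos: [521.7, 161.3, 114.1]
ee_rot: [-180.0, -0.1, 4.9]
force: [0.4, -0.4, -1.1]
gripper_width: 50.0
gripper_force: 0.0
```

>>> send_rows:
  motion:
    - [0, 0, 0, 0, 0, 0, -0.3]
    - [0, 0, 0, 0, 0, 0, -0.6]
    - [0, 0, 0, 0, 0, 0, -0.75]
    - [0, 0, 0, 0, 0, 0, -0.85]
    - [0, 0, 0, 0, 0, 0, -1]
    - [0, 0, 0, 0, 0, 0, -1]
    - [0, 0, 0, 0, 0, 0, -1]
    - [0, 0, 0, 0, 0, 0, -1]
  squeeze: 30

```text
time_s: 4.2
ee_pos: [520.9, 161.0, 113.0]
ee_rot: [180.0, -0.0, 5.0]
force: [0.7, -0.5, -0.0]
gripper_width: 5.8
gripper_force: 30.0
```

>>> send_rows:
  motion:
    - [0.0002, -0.002, 0, 0, 0, 0, -1]
    - [0.0004, -0.004, 0, 0, 0, 0, -1]
    - [0.0005, -0.006, 0, 0, 0, 0, -1]
    - [0.0007, -0.008, 0, 0, 0, 0, -1]
    - [0.0009, -0.01, 0, 0, 0, 0, -1]
    - [0.001, -0.012, 0, 0, 0, 0, -1]
    - [0.0012, -0.014, 0, 0, 0, 0, -1]
    - [0.0014, -0.016, 0, 0, 0, 0, -1]
    - [0.0014, -0.016, 0, 0, 0, 0, -1]

```text
time_s: 5.32
ee_pos: [521.6, 152.9, 113.0]
ee_rot: [180.0, -0.0, 5.0]
force: [1.0, 0.3, -0.6]
gripper_width: 5.9
gripper_force: 30.0
```

>>> send_rows:
  motion:
    - [0.0002, -0.002, 0, 0, 0, 0, -1]
    - [0.0004, -0.004, 0, 0, 0, 0, -1]
    - [0.0005, -0.006, 0, 0, 0, 0, -1]
    - [0.0007, -0.008, 0, 0, 0, 0, -1]
    - [0.0007, -0.008, 0, 0, 0, 0, -1]

```text
time_s: 5.95
ee_pos: [522.0, 149.7, 113.0]
ee_rot: [-179.9, -0.0, 4.9]
force: [-0.3, 4.4, -1.5]
gripper_width: 5.9
gripper_force: 30.0
```

Climbing the ridge now.

>>> send_rows:
  motion:
    - [0.0002, -0.002, 0, 0, 0, 0, -1]
    - [0.0004, -0.004, 0, 0, 0, 0, -1]
    - [0.0005, -0.006, 0, 0, 0, 0, -1]
    - [0.0007, -0.008, 0, 0, 0, 0, -1]
    - [0.0007, -0.008, 0, 0, 0, 0, -1]

```text
time_s: 6.58
ee_pos: [522.2, 146.6, 113.0]
ee_rot: [-179.8, -0.0, 4.9]
force: [-0.7, 8.2, -1.4]
gripper_width: 5.5
gripper_force: 30.0
```

>>> send_rows:
  motion:
    - [0.0001, -0.001, 0, 0, 0, 0, -1]
    - [0.0002, -0.002, 0, 0, 0, 0, -1]
    - [0.0003, -0.003, 0, 0, 0, 0, -1]
    - [0.0004, -0.004, 0, 0, 0, 0, -1]
    - [0.0004, -0.004, 0, 0, 0, 0, -1]

```text
time_s: 7.2
ee_pos: [522.7, 142.2, 113.0]
ee_rot: [179.9, -0.0, 5.0]
force: [1.2, -0.9, -1.3]
gripper_width: 5.7
gripper_force: 30.0
```

>>> send_rows:
  motion:
    - [0.0001, -0.001, 0, 0, 0, 0, -1]
    - [0.0002, -0.002, 0, 0, 0, 0, -1]
    - [0.0003, -0.003, 0, 0, 0, 0, -1]
    - [0.0004, -0.004, 0, 0, 0, 0, -1]
    - [0.0004, -0.004, 0, 0, 0, 0, -1]

```text
time_s: 7.82
ee_pos: [522.7, 141.3, 112.9]
ee_rot: [-180.0, -0.0, 4.9]
force: [1.6, 2.0, -0.6]
gripper_width: 6.0
gripper_force: 30.0
```

>>> send_rows:
  motion:
    - [0.0001, -0.001, 0, 0, 0, 0, -1]
    - [0.0002, -0.002, 0, 0, 0, 0, -1]
    - [0.0003, -0.003, 0, 0, 0, 0, -1]
    - [0.0004, -0.004, 0, 0, 0, 0, -1]
    - [0.0004, -0.004, 0, 0, 0, 0, -1]

```text
time_s: 8.45
ee_pos: [522.7, 141.1, 113.0]
ee_rot: [-179.8, -0.0, 4.9]
force: [0.5, 8.4, -2.5]
gripper_width: 5.9
gripper_force: 30.0
```

>>> send_rows:
  motion:
    - [0.0001, -0.001, 0, 0, 0, 0, -1]
    - [0.0002, -0.002, 0, 0, 0, 0, -1]
    - [0.0002, -0.002, 0, 0, 0, 0, -1]

```text
time_s: 8.82
ee_pos: [522.8, 141.0, 113.0]
ee_rot: [-179.7, -0.0, 4.9]
force: [0.2, 10.7, -1.3]
gripper_width: 5.6
gripper_force: 30.0
```

>>> send_rows:
  motion:
    - [-0.0002, 0.002, 0, 0, 0, 0, -1]
    - [-0.0003, 0.004, 0, 0, 0, 0, -1]
    - [-0.0005, 0.006, 0, 0, 0, 0, -1]
    - [-0.0007, 0.008, 0, 0, 0, 0, -1]
    - [-0.0009, 0.01, 0, 0, 0, 0, -1]
    - [-0.001, 0.011, 0, 0, 0, 0, -1]
    - [-0.001, 0.012, 0, 0, 0, 0, -1]
    - [-0.001, 0.012, 0, 0, 0, 0, -1]

```text
time_s: 9.82
ee_pos: [522.5, 143.2, 113.0]
ee_rot: [179.9, 0.0, 5.0]
force: [3.1, -4.6, -1.4]
gripper_width: 5.4
gripper_force: 30.0
```

>>> send_rows:
  motion:
    - [-0.0001, 0.001, 0, 0, 0, 0, -1]
    - [-0.0002, 0.002, 0, 0, 0, 0, -1]
    - [-0.0003, 0.003, 0, 0, 0, 0, -1]
    - [-0.0003, 0.004, 0, 0, 0, 0, -1]
    - [-0.0003, 0.004, 0, 0, 0, 0, -1]

```text
time_s: 10.45
ee_pos: [522.5, 143.4, 112.9]
ee_rot: [179.7, 0.0, 5.0]
force: [2.2, -10.5, -0.3]
gripper_width: 5.7
gripper_force: 30.0
```

>>> send_rows:
  motion:
    - [-0.0001, 0.0006, 0, 0, 0, 0, -1]
    - [-0.0001, 0.0012, 0, 0, 0, 0, -1]
    - [-0.0001, 0.0012, 0, 0, 0, 0, -1]
    - [-0.0001, 0.0012, 0, 0, 0, 0, -1]
    - [-0.0001, 0.0012, 0, 0, 0, 0, -1]
    - [-0.0001, 0.0012, 0, 0, 0, 0, -1]
    - [-0.0001, 0.0012, 0, 0, 0, 0, -1]
    - [-0.0001, 0.0012, 0, 0, 0, 0, -1]
    - [-0.0001, 0.0012, 0, 0, 0, 0, -1]
    - [-0.0001, 0.0012, 0, 0, 0, 0, -1]

```text
time_s: 11.7
ee_pos: [522.5, 143.5, 112.9]
ee_rot: [179.7, 0.0, 5.0]
force: [3.0, -12.0, -1.2]
gripper_width: 6.2
gripper_force: 30.0
```

>>> send_rows:
  motion:
    - [0.0002, -0.003, 0, 0, 0, 0, -1]
    - [0.0005, -0.006, 0, 0, 0, 0, -1]
    - [0.0008, -0.01, 0, 0, 0, 0, -1]
    - [0.0009, -0.011, 0, 0, 0, 0, -1]
    - [0.0009, -0.011, 0, 0, 0, 0, -1]
    - [0.0009, -0.011, 0, 0, 0, 0, -0.6]
    - [0.0009, -0.011, 0, 0, 0, 0, -0.2]
    - [0.0009, -0.011, 0, 0, 0, 0, 0.1]
    - [0.0009, -0.011, 0, 0, 0, 0, 0.1]
    - [0.0009, -0.011, 0, 0, 0, 0, 0.1]

```text
time_s: 12.95
ee_pos: [522.7, 141.1, 113.0]
ee_rot: [180.0, 0.0, 4.9]
force: [-0.2, -0.4, 0.3]
gripper_width: 49.7
gripper_force: 0.0
```

>>> send_rows:
  motion:
    - [0, 0, 0.04, 0, 0, 0, 0.1]
    - [0, 0, 0.14, 0, 0, 0, 0.1]
    - [0, 0, 0.2, 0, 0, 0, 0.1]
    - [0, 0, 0.2, 0, 0, 0, 0.1]
    - [0.044, -0.484, 0.2, 0, 0, 0, 0.1]
    - [0.044, -0.484, 0.2, 0, 0, 0, 0.1]
    - [0.044, -0.484, 0.2, 0, 0, 0, 0.1]
    - [0.044, -0.484, 0.2, 0, 0, 0, 0.1]
    - [0.044, -0.484, 0.2, 0, 0, 0, 0.1]
    - [0.044, -0.484, 0.2, 0, 0, 0, 0.1]
    - [0.044, -0.484, 0.2, 0, 0, 0, 0.1]

```text
time_s: 14.32
ee_pos: [544.4, -99.5, 212.4]
ee_rot: [-180.0, 0.1, 5.0]
force: [0.5, -0.4, 0.4]
gripper_width: 50.1
gripper_force: 0.0
```

Run:
```python
from h import *
for n in('top','side'):
    f=eyes.grab_frame(n); tabs(f)
    if n=='side': cv2.imwrite('pics/side2c.png',cv2.resize(cv2.cvtColor(f['pixels'],cv2.COLOR_RGB2BGR)[120:290,190:390],None,fx=3,fy=3))
s=env.state(); print(s['ee_pos'],s['ee_rot'],s['force'],s['qpos'])
```

```text
px [213. 215.] [212 207   3  17  33] zmax 144.3 top mean [522.7 140.8 141. ] rect ((520.9480590820312, 140.71942138671875), (41.276145935058594, 3.222369909286499), 1.7329964637756348) lo [500. 137. 137.] hi [542. 143. 144.]
px [301. 185.] [293 181  14  12  43] zmax 141.5 top mean [544.5 -98.7 138.5] rect ((543.3203125, -99.63113403320312), (44.56803894042969, 8.867334365844727), 5.421347618103027) lo [ 521. -107.  109.] hi [565. -94. 141.]
px [260. 233.] [252 227  16  14  71] zmax 141.4 top mean [523.1 144.  137.8] rect ((521.9873657226562, 143.78115844726562), (46.17715072631836, 7.227343559265137), 3.6561410427093506) lo [498. 108. 105.] hi [545. 151. 141.]
[544.5932255  -99.48349061 212.79604043] [-1.79988002e+02  2.16959772e-02  5.06377518e+00] [-0.24526094 -0.17485303 -0.14711357] [-1.15458506e+01  1.64404980e+01  9.25382473e+01  5.59907378e-03
  7.10454751e+01  7.33885567e+01]
```

View pics/side2c.png

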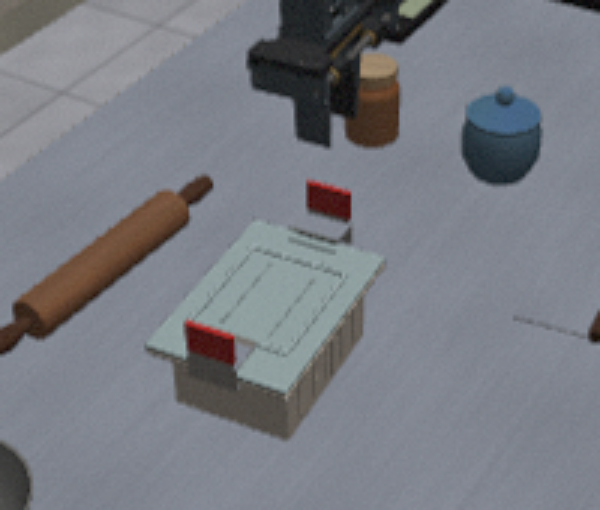

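The left clip sits home (tab at pixel ~(210,342) in the crop). The gripper is over the right tab at (328,200), which is still out.

>>> send_rows:
  motion:
    - [0.001, -0.001, -0.1, 0, 0, 0, 0.1]
    - [0.001, -0.001, -0.16, 0, 0, 0, 0.1]
    - [0.001, -0.001, -0.19, 0, 0, 0, 0.1]
    - [0.001, -0.001, -0.2, 0, 0, 0, 0.1]
    - [0.001, -0.001, -0.2, 0, 0, 0, 0.1]
    - [0.001, -0.001, -0.2, 0, 0, 0, 0.1]

```text
time_s: 15.18
ee_pos: [546.1, -101.4, 114.1]
ee_rot: [180.0, -0.1, 5.0]
force: [-0.7, -0.6, 0.0]
gripper_width: 50.2
gripper_force: 0.0
```

>>> send_rows:
  motion:
    - [0, 0, 0, 0, 0, 0, -0.3]
    - [0, 0, 0, 0, 0, 0, -0.6]
    - [0, 0, 0, 0, 0, 0, -0.75]
    - [0, 0, 0, 0, 0, 0, -0.85]
    - [0, 0, 0, 0, 0, 0, -1]
    - [0, 0, 0, 0, 0, 0, -1]
    - [0, 0, 0, 0, 0, 0, -1]
    - [0, 0, 0, 0, 0, 0, -1]
  squeeze: 30

```text
time_s: 16.18
ee_pos: [545.2, -101.4, 113.0]
ee_rot: [180.0, 0.0, 5.0]
force: [-0.8, -0.6, 0.3]
gripper_width: 5.6
gripper_force: 30.0
```

>>> send_rows:
  motion:
    - [-0.0002, 0.002, 0, 0, 0, 0, -1]
    - [-0.0004, 0.004, 0, 0, 0, 0, -1]
    - [-0.0005, 0.006, 0, 0, 0, 0, -1]
    - [-0.0007, 0.008, 0, 0, 0, 0, -1]
    - [-0.0009, 0.01, 0, 0, 0, 0, -1]
    - [-0.001, 0.012, 0, 0, 0, 0, -1]
    - [-0.0012, 0.014, 0, 0, 0, 0, -1]
    - [-0.0014, 0.016, 0, 0, 0, 0, -1]
    - [-0.0014, 0.016, 0, 0, 0, 0, -1]

```text
time_s: 17.3
ee_pos: [544.5, -93.9, 113.0]
ee_rot: [179.9, 0.0, 5.0]
force: [-0.7, -4.7, 0.2]
gripper_width: 5.7
gripper_force: 30.0
```

>>> send_rows:
  motion:
    - [-0.0002, 0.002, 0, 0, 0, 0, -1]
    - [-0.0004, 0.004, 0, 0, 0, 0, -1]
    - [-0.0005, 0.006, 0, 0, 0, 0, -1]
    - [-0.0007, 0.008, 0, 0, 0, 0, -1]
    - [-0.0007, 0.008, 0, 0, 0, 0, -1]

```text
time_s: 17.92
ee_pos: [544.2, -90.7, 113.0]
ee_rot: [179.8, 0.0, 5.0]
force: [0.7, -8.8, -0.8]
gripper_width: 6.1
gripper_force: 30.0
```

>>> send_rows:
  motion:
    - [-0.0001, 0.001, 0, 0, 0, 0, -1]
    - [-0.0002, 0.002, 0, 0, 0, 0, -1]
    - [-0.0003, 0.003, 0, 0, 0, 0, -1]
    - [-0.0004, 0.004, 0, 0, 0, 0, -1]
    - [-0.0004, 0.004, 0, 0, 0, 0, -1]

```text
time_s: 18.55
ee_pos: [544.1, -89.0, 113.0]
ee_rot: [179.8, 0.0, 5.0]
force: [-0.7, -9.6, -0.0]
gripper_width: 6.0
gripper_force: 30.0
```

>>> send_rows:
  motion:
    - [-0.0001, 0.001, 0, 0, 0, 0, -1]
    - [-0.0002, 0.002, 0, 0, 0, 0, -1]
    - [-0.0003, 0.003, 0, 0, 0, 0, -1]
    - [-0.0004, 0.004, 0, 0, 0, 0, -1]
    - [-0.0004, 0.004, 0, 0, 0, 0, -1]

```text
time_s: 19.18
ee_pos: [543.7, -84.9, 113.0]
ee_rot: [-180.0, 0.0, 5.0]
force: [-1.6, -0.4, 1.3]
gripper_width: 5.8
gripper_force: 30.0
```

>>> send_rows:
  motion:
    - [-0.0001, 0.001, 0, 0, 0, 0, -1]
    - [-0.0002, 0.002, 0, 0, 0, 0, -1]
    - [-0.0003, 0.003, 0, 0, 0, 0, -1]
    - [-0.0004, 0.004, 0, 0, 0, 0, -1]
    - [-0.0004, 0.004, 0, 0, 0, 0, -1]

```text
time_s: 19.8
ee_pos: [543.6, -84.6, 113.0]
ee_rot: [179.9, 0.0, 5.0]
force: [-1.7, -6.2, 0.6]
gripper_width: 5.7
gripper_force: 30.0
```

>>> send_rows:
  motion:
    - [-0.0001, 0.001, 0, 0, 0, 0, -1]
    - [-0.0002, 0.002, 0, 0, 0, 0, -1]
    - [-0.0002, 0.002, 0, 0, 0, 0, -1]

```text
time_s: 20.18
ee_pos: [543.6, -84.6, 113.0]
ee_rot: [179.8, -0.0, 5.0]
force: [-0.6, -9.1, -0.4]
gripper_width: 6.0
gripper_force: 30.0
```

>>> send_rows:
  motion:
    - [0.0002, -0.002, 0, 0, 0, 0, -1]
    - [0.0003, -0.004, 0, 0, 0, 0, -1]
    - [0.0005, -0.006, 0, 0, 0, 0, -1]
    - [0.0007, -0.008, 0, 0, 0, 0, -1]
    - [0.0009, -0.01, 0, 0, 0, 0, -1]
    - [0.001, -0.011, 0, 0, 0, 0, -1]
    - [0.001, -0.012, 0, 0, 0, 0, -1]
    - [0.001, -0.012, 0, 0, 0, 0, -1]

```text
time_s: 21.18
ee_pos: [543.8, -86.7, 112.9]
ee_rot: [-179.8, 0.0, 4.9]
force: [-1.0, 6.8, 2.4]
gripper_width: 5.9
gripper_force: 30.0
```

>>> send_rows:
  motion:
    - [0.0001, -0.001, 0, 0, 0, 0, -1]
    - [0.0002, -0.002, 0, 0, 0, 0, -1]
    - [0.0003, -0.003, 0, 0, 0, 0, -1]
    - [0.0003, -0.004, 0, 0, 0, 0, -1]
    - [0.0003, -0.004, 0, 0, 0, 0, -1]

```text
time_s: 21.8
ee_pos: [543.8, -86.9, 113.0]
ee_rot: [-179.6, 0.0, 4.9]
force: [-1.6, 12.4, 3.7]
gripper_width: 5.6
gripper_force: 30.0
```

>>> send_rows:
  motion:
    - [0, 0, 0, 0, 0, 0, -1]
    - [0, 0, 0, 0, 0, 0, -1]
    - [0, 0, 0, 0, 0, 0, -1]
    - [0, 0, 0, 0, 0, 0, -1]
    - [0, 0, 0, 0, 0, 0, -1]
    - [0, 0, 0, 0, 0, 0, -1]
    - [0, 0, 0, 0, 0, 0, -1]
    - [0, 0, 0, 0, 0, 0, -1]
    - [0, 0, 0, 0, 0, 0, -1]

```text
time_s: 22.92
ee_pos: [543.8, -86.9, 112.9]
ee_rot: [-179.7, 0.0, 4.9]
force: [-1.2, 12.5, 2.5]
gripper_width: 5.6
gripper_force: 30.0
```

>>> send_rows:
  motion:
    - [-0.0002, 0.003, 0, 0, 0, 0, -1]
    - [-0.0005, 0.006, 0, 0, 0, 0, -1]
    - [-0.0008, 0.01, 0, 0, 0, 0, -1]
    - [-0.0009, 0.011, 0, 0, 0, 0, -1]
    - [-0.0009, 0.011, 0, 0, 0, 0, -1]
    - [-0.0009, 0.011, 0, 0, 0, 0, -0.6]
    - [-0.0009, 0.011, 0, 0, 0, 0, -0.2]
    - [-0.0009, 0.011, 0, 0, 0, 0, 0.1]
    - [-0.0009, 0.011, 0, 0, 0, 0, 0.1]
    - [-0.0009, 0.011, 0, 0, 0, 0, 0.1]

```text
time_s: 24.18
ee_pos: [543.7, -84.8, 113.0]
ee_rot: [180.0, -0.0, 4.9]
force: [-0.2, 0.7, 0.1]
gripper_width: 49.3
gripper_force: 0.0
```

>>> send_rows:
  motion:
    - [0, 0, 0.04, 0, 0, 0, 0.1]
    - [0, 0, 0.14, 0, 0, 0, 0.1]
    - [0, 0, 0.2, 0, 0, 0, 0.1]
    - [0, 0, 0.24, 0, 0, 0, 0.1]
    - [-0.2, -0.4, 0.24, 0, 0, 0, 0.1]
    - [-0.2, -0.4, 0.24, 0, 0, 0, 0.1]
    - [-0.2, -0.4, 0.24, 0, 0, 0, 0.1]
    - [-0.2, -0.4, 0.24, 0, 0, 0, 0.1]
    - [-0.2, -0.4, 0.24, 0, 0, 0, 0.1]
    - [-0.2, -0.4, 0.24, 0, 0, 0, 0.1]

```text
time_s: 25.42
ee_pos: [443.8, -284.4, 232.9]
ee_rot: [-180.0, -0.0, 4.9]
force: [0.7, -0.1, 0.6]
gripper_width: 50.2
gripper_force: 0.0
```

Run:
```python
from h import *
for n in('top','side'):
    f=eyes.grab_frame(n); tabs(f)
    if n=='side': cv2.imwrite('pics/side3c.png',cv2.resize(cv2.cvtColor(f['pixels'],cv2.COLOR_RGB2BGR)[120:290,190:390],None,fx=3,fy=3))
    P=pts(f); m=(abs(P[...,0]-533)<40)&(abs(P[...,1]-28)<60)&(P[...,2]>60)&(P[...,2]<130)
    Q=P[m]; print('lid plane',np.linalg.lstsq(np.c_[Q[:,:2]-[533,28],np.ones(len(Q))],Q[:,2],rcond=None)[0])
```

```text
px [213. 215.] [212 207   3  17  35] zmax 145.3 top mean [520.7 140.4 141.3] rect ((520.9240112304688, 140.41542053222656), (41.39769744873047, 4.368459224700928), 5.586393356323242) lo [500. 136. 135.] hi [541. 143. 145.]
lid plane [1.06294717e-03 2.43547432e-03 9.11439527e+01]
px [261. 231.] [252 227  16  14  36] zmax 140.9 top mean [521.4 144.  138.3] rect ((521.5669555664062, 144.77345275878906), (46.87251281738281, 5.841337203979492), 9.869755744934082) lo [498. 108. 104.] hi [549. 147. 141.]
lid plane [3.33931002e-03 3.29375843e-03 8.85831989e+01]
```

View pics/side3c.png

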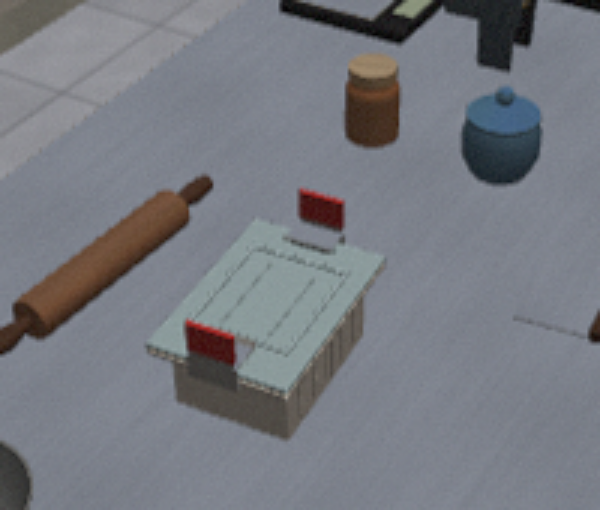

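Both tabs, at about (210,342) and (321,210) in the crop, are fully in. The lid is level at 91 mm and the arm is clear.

```bash
python3 -c "
from workcell import env
print(env.job_done())"
```

```text
the job is handed in; nothing more can be done
None
```

Both clips are pushed home and were tugged outward at about 12 N for a second, left first; both held, the lid is seated level, and the job is handed in (no verdict was returned).

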